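# Feed the fretwork tray past the spring gate

### The job

Swing the red spring gate open with one fingertip on its white bar and keep it held open while you push the plywood fretwork tray along the black chute, past the gate, until it is fully home against the red end stop. Then let the gate swing shut behind the tray. Only push: do not lift the tray, do not let the gate touch it, and leave the other things on the bench alone.

Things in the scene. Friction and masses are not known exactly. Their poses are not given: they have to be found in the camera images.
- chute: Fixed black chute, floor plate 5 mm thick, 383 mm long; place and yaw vary. +y: tray's travel; +x: towards the gate's bar and hinge; origin at bench height on the channel's centre line, in the blade's plane. Channel x -30 to +30, y -265 to +118 mm, between lips 6 mm thick, tops 12 mm above bench. Floor plate x -38 to +112. All positions marked (chute) are mm in this frame, z above bench.
- stop_face (a point): Centre of the upper edge of the red end stop's face that the tray's nose must meet: (chute) 0, 108, 30. The stop is 72 mm wide, 30 mm tall, 10 mm thick.
- gate_panel: Rigid moving gate: red blade, white bar, steel arm. Origin on the hinge axis, (chute) 66, 0, 6; axes match the chute's when shut, then turn about y. Shut blade: 8 mm thick, x 8 to 44, z 14 to 54 (chute), plus a foot up to z 29 running on to the hinge. It blocks the tray's box; the tray cannot push it open. A steel arm 8 mm thick joins bar and hinge rod (rod along y, 7 mm thick) at y -250.
- bar_mid (a point): Mid-point of the axis of the white bar by which the gate is opened: a round rod, 12 mm diameter, along y from -250 to 0 mm (chute); axis at x 42, z 48 when shut, this point at y -125.
- gate (a joint): Gate angle, rad: 0 shut, 0.95 fully open. Opens as the bar is pushed sideways towards chute +x; at 0.6 the bar's axis is at x 70, z 54 mm, at 0.95 at x 86, z 50 (chute). From 0.45 the blade clears the tray; 0.6 is a good opening. A spring shuts it (about 3 to 6 N at the bar); it never stays open by itself.
- tray: Loose plywood tray, 0.2 to 0.45 kg, fretwork glued in, on the channel floor before the gate. Origin: centre of underside of its box; axes as the chute's. Box 54 (x) x 90 (y) x 25 mm tall. A tongue (x -24 to 0, 12 tall) runs back to an upright push plate (x -27 to +3, y -100 to -92, 40 tall). Home: origin at y +63 (chute), box past the gate; the shut blade stands beside the tongue, clear of it.
- tray_push (a point): Point on the rear face of the push plate, where a fingertip pushes it towards the chute's +y: tray frame x -12, y -100, z 30 mm. When home it is at y = -37 mm in the chute frame.
- glue: Bystander: white glue jar with orange cap, 44 mm across, 85 mm tall; origin under its centre. Leave alone.
- blade_tube: Bystander: upright blue tube for saw blades, 28 mm across, 75 mm tall; origin under its centre. Leave alone.
- block: Bystander: dark sanding block with a cork top, 45 x 70 x 23 mm; origin under its centre. Leave alone.

How it is judged:
On the way, in this order (a step that is already met when the one before it is completed fails the run):
1. the gate is held open by a finger while the tray is still before it (value of joint gate above 0.4 rad and contact force between the fingers and gate_panel above 0.3 N and y of tray in the frame of chute below -0.045 m), for 0.2 s.
2. the tray passes through while a finger holds the gate open (value of joint gate above 0.35 rad and contact force between the fingers and gate_panel above 0.2 N and y of tray in the frame of chute between -0.02 and 0.05 m), for 0.1 s.
At the end, for the whole second after the job is handed in: The tray lies flat in the channel with its nose within 5 mm of the end stop, at rest, and the gate is shut (below 0.06 rad) behind its box (y of tray in the frame of chute between 0.058 and 0.068 m and x of tray in the frame of chute between -0.006 and 0.006 m and z of tray in the frame of chute below 0.009 m and angle between the y axis of tray and the y axis of chute, either way round below 0.1 rad and value of joint gate below 0.06 rad and linear speed of tray below 0.01 m/s); the robot touches nothing.
It fails at once if the gate touches the tray (contact force between gate_panel and tray above 0.5 N).
It fails at once if the tray is lifted off the chute floor or tipped (z of tray in the frame of chute above 0.015 m or angle between tray's own z axis and vertical above 0.15 rad).
It fails at once if the glue jar, blade tube or sanding block is moved (distance of any of glue, blade_tube, block from where it was at the start of the episode above 0.015 m).
It also fails if it takes over 40 s, if anything falls off the work surface, if the arm or the gripper's body presses on something with over 40 N, if the wrist force passes 120 N, or if a joint passes its speed limit or range.

### The arm

A 6-joint arm with a two-finger parallel gripper is mounted at the origin on the work surface. World frame = base frame: x ahead of the robot, y to its left, z up, the work surface at z = 0. Lengths are in m, angles in rad, forces in N, time in s.
With the tool pointing down it reaches from about 0.25 to 0.775 m from the base axis. Payload 4 kg.
Tool frame: the origin (TCP) lies between the finger pads; the fingertips stand 14 mm ahead of it and the grasp point (between the pads) lies 5 mm behind it; z points along the fingers, y is the line along which they close (so a half turn about z gives the same grasp; the last joint's range is limited). The gripper opens to 94 mm and grips with 3 to 60 N. Pads are 16 mm wide; open, the fingers measure 119 mm over their backs; the gripper's body (75 mm by 177 mm) begins 78 mm behind the grasp point.
Start: joints at [-1.443, 0.087, 1.371, -0, 1.684, -0.103], TCP at [0.126, -0.535, 0.22] pointing down, gripper open.
Joint ranges: [-3.1, 3.1], [-0.76, 2.03], [0.27, 2.55], [-1.08, 4.22], [0.17, 2.65], [-2.57, 2.57]. Speed limits (rad/s): [2.79, 2.79, 3.14, 3.14, 3.14, 3.14].

### API

Orientations are given as [roll, pitch, yaw] about the fixed x, y, z axes, in that order (R = Rz(yaw) Ry(pitch) Rx(roll)).
In Python, from bench import robot, snapshot gives the robot as it stands.
- The arm moves only by the tool carry_out, never from a script. Its argument "motion" is text: rows parted by semicolons, each of 4 numbers parted by spaces: the shift along the tool's x, y, z each as a share of 0.15 m, from -1 to 1, then the turn about the tool's z as a share of 180 degrees, from -1 to 1. A call has exactly 8 rows; each row is the pose to reach, as a shift and turn from the pose commanded when the call began, along the tool's axes at that moment, turning the shorter way round; what a row does not reach only later rows make up. A row lasts 1/10 s, in which the tool goes at most 50 mm and 8.59 degrees, less where a joint would pass 70% of its speed; a pose out of reach is approached as far as the arm can. A call with a number of a shift or a turn outside -1 to 1 is refused whole. A call with a gripper value outside its range is refused whole. "grip" is the opening, from -1 (shut) to 1 (fully open), set as the call begins (left out, the last holds). The fingers move at their own pace and stop on an object; the grip force is fixed at half the most. Time passes only in rows, so rows that repeat a pose let the fingers close, or fill a call up. It gives the time, the measured TCP pose, the force, the opening and the grip force at its end, in the units of the state.
- robot.get_obs(): the state, without advancing time (a new reading comes with each control period).
- snapshot(name): name is "side" or "top" or "wrist"; returns a dict with "image" (384x512x3 uint8, red, green, blue), "fx", "fy", "cx", "cy" (pixels), "distortion" ([k1, k2, p1, p2, k3] as OpenCV has them; the pictures are not rectified), "pose" (4x4, takes a point from camera to world coordinates); the wrist camera has in their place "hand_eye" (4x4, takes a point from camera to tool coordinates, whose origin is the TCP and whose axes are the flange's). Camera axes: x right, y up, looking along -z (the intrinsics and any distortion apply to the point x, -y, -z); pixel columns grow to the right and rows downward; lengths in m; the calibration is good to about 2 mm. A picture is of the moment at which its call begins: read the wrist's pose just before it. There is no depth.
- robot.close_job(): hands the job in; it is judged then, once.
The state is a dict: "time": time; "joint_positions": joint angles; "qvel": joint speeds; "joint_torque": joint torques, N m; "tool_pos": TCP position; "ee_rot": TCP orientation; "wrist_force": force on the tool from outside, world axes, zero at the start; "wrist_torque": the same for the moment, N m; "width": finger opening in m; "finger_force": force on a finger pad.
Only numpy, scipy, OpenCV 4.12 (cv2) and the standard library are available. Lean on these libraries where they do the work, as an engineer would, in place of code of your own. Each camera call takes 0.05 s, during which the arm holds its last target. There are 200 camera calls.

## Working session

There is one attempt and no reset: what is moved stays moved. The work goes in short steps, Python scripts to look and compute and a tool call to move; the robot and the scene stay as the last step left them, time stands still between calls to the robot, and variables do not carry over. Pictures are saved under pics/ and viewed, at most 10 in all, crops included, and the job is handed in when it is done.

Besides the shell and the picture viewer there is one more tool, called after "Emit:" in YAML: its name, and indented under it one key for each argument. carry_out: Moves the arm, as the interface text tells. Shift numbers are shares of 0.15 m and turn numbers shares of 180 degrees, none past 1 either way. Its arguments: {"type":"object","properties":{"motion":{"type":"string"},"grip":{"type":"number"}},"required":["motion"]}

```bash
mkdir -p pics; ls; python3 - <<'E'
from bench import robot,snapshot
import cv2,pickle
o=robot.get_obs();print(o)
for n in ["top","side"]:
    s=snapshot(n);pickle.dump(s,open(n+'.pkl','wb'))
    cv2.imwrite(f'pics/{n}1.png',cv2.resize(s["image"][:,:,::-1],(800,600),interpolation=cv2.INTER_CUBIC))
    print(n,s["fx"],s["fy"],s["cx"],s["cy"],s["distortion"],s["pose"])
E
```

```text
pics
{'time': 0.0, 'joint_positions': array([-1.44307605e+00,  8.79428587e-02,  1.37224667e+00, -7.94008445e-06,
        1.68359634e+00, -1.03125203e-01]), 'qvel': array([-8.30726425e-04, -1.76145358e-04,  5.63698326e-04, -4.20578233e-05,
        2.06881902e-03,  4.72602537e-04]), 'joint_torque': array([-5.73189914e-05, -3.40184712e+01, -3.02421606e+01,  7.17403321e-02,
        3.30432155e-02, -1.83126931e-04]), 'tool_pos': array([ 0.12575331, -0.53489764,  0.21831463]), 'ee_rot': array([-3.13941027e+00, -2.17925923e-04,  2.30844360e-01]), 'wrist_force': array([-1.33199902, -0.09053954,  0.46220092]), 'wrist_torque': array([-0.01829381, -0.05115796, -0.01398757]), 'finger_force': 0.0, 'width': 0.09438986170807184}
top 453.38527975283773 453.38527975283773 254.4914577740829 195.45943504955727 [-0.06084297  0.          0.          0.          0.        ] [[ 5.24898855e-03  9.89097771e-01 -1.47166734e-01  4.31960398e-01]
 [-9.99985237e-01  5.39863206e-03  6.17421354e-04  1.06526645e-01]
 [ 1.40518913e-03  1.47161320e-01  9.89111506e-01  8.61590700e-01]
 [ 0.00000000e+00  0.00000000e+00  0.00000000e+00  1.00000000e+00]]
side 440.6378371734508 440.6378371734508 257.63533809915583 191.07794195834333 [-0.02082962  0.          0.          0.          0.        ] [[ 0.94368064  0.2404328  -0.22728599  0.38006699]
 [-0.33059551  0.65787935 -0.67668409 -0.35576194]
 [-0.01317029  0.71371341  0.70031401  0.54553884]
 [ 0.          0.          0.          1.        ]]
```

View pics/top1.png

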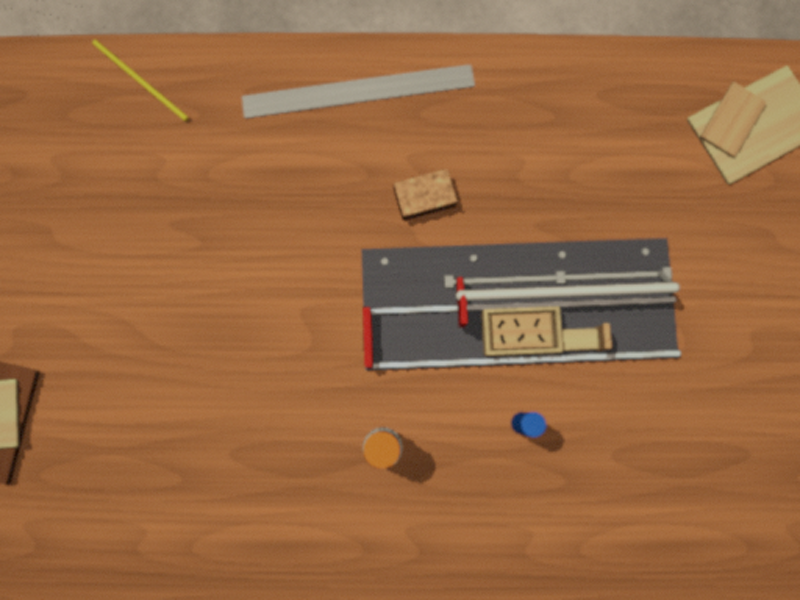

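View pics/side1.png

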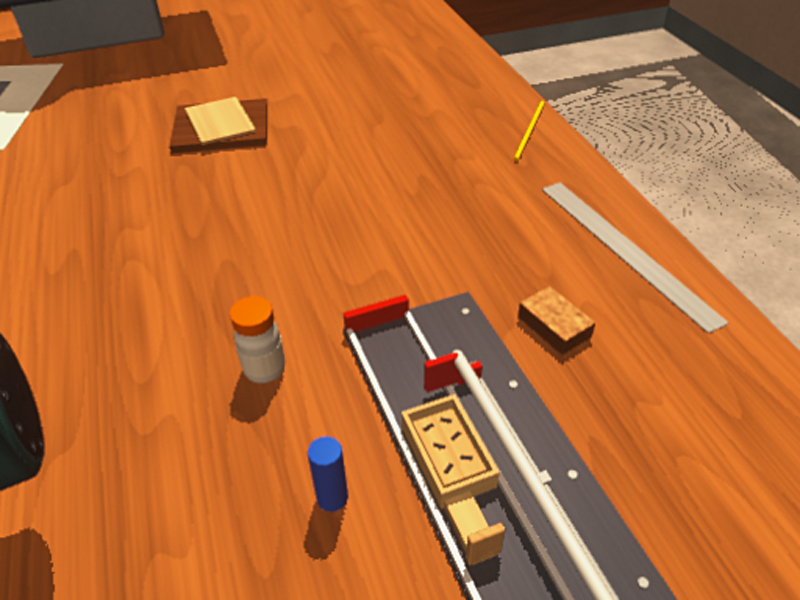

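The top view shows the chute with its stop on the left, so chute +y is close to world +y. Plate corners are near (362,250) and (668,239). The gate's bar runs (460,295)–(678,288). The tray box spans columns 483–562, with its push plate at column ~611. The side view agrees: stop top at (345,318)–(408,297), plate corner at (470,293).

```bash
cat > h.py <<'E'
import numpy as np,cv2,pickle
from scipy.optimize import least_squares
from scipy.spatial.transform import Rotation as R
F=np.diag([1,-1,-1.])
def proj(s,P,pose=None):
    T=s["pose"] if pose is None else pose
    Rc=T[:3,:3]@F; r=Rc.T; t=-r@T[:3,3]
    K=np.array([[s["fx"],0,s["cx"]],[0,s["fy"],s["cy"]],[0,0,1]])
    return cv2.projectPoints(np.asarray(P,float).reshape(-1,3),cv2.Rodrigues(r)[0],t,K,np.array(s["distortion"]))[0].reshape(-1,2)
def c2w(c,P):
    P=np.asarray(P,float)/1000
    return np.c_[R.from_euler('z',c[2]).apply(np.c_[P[:,:2],0*P[:,2]])[:,:2]+c[:2],P[:,2]]
E
cat > fit.py <<'E'
from h import *
S={n:pickle.load(open(n+'.pkl','rb')) for n in("top","side")}
k=1/1.5625
C={"top":[((112,118,5),(362,250)),((112,-265,5),(668,239)),((-36,-265,12),(680,356)),((42,-250,48),(678,288)),((-36,118,30),(366,368)),((-36,108,30),(373,367)),((36,118,30),(364,309))],
"side":[((112,118,5),(470,293)),((-36,108,30),(345,318)),((36,118,30),(406,296))]}
def res(c):
    return np.concatenate([(proj(S[n],c2w(c,[p for p,_ in C[n]]))-np.array([q for _,q in C[n]])*k).ravel() for n in C])
f=least_squares(res,[.45,0,0],loss='soft_l1');c=f.x
print(c,np.round(res(c).reshape(-1,2)*1.5625,1))
# tray: y, yaw fixed, x
D={"top":[((-27,-100,45),(611,349)),((3,-100,45),(610,323)),((27,45,30),(483,309)),((-27,45,30),(485,357)),((27,-45,30),(561,307)),((-27,-45,30),(563,354))],
"side":[((-27,45,30),(403,411)),((27,45,30),(456,397)),((-27,-100,45),(469,537)),((3,-100,45),(502,524))]}
def r2(t): return np.concatenate([(proj(S[n],c2w(c,np.array([p for p,_ in D[n]])+[t[0],t[1],0]))-np.array([q for _,q in D[n]])*k).ravel() for n in D])
g=least_squares(r2,[0,-80],x_scale=10,loss='soft_l1')
print(g.x,np.round(r2(g.x).reshape(-1,2)*1.5625,1))
np.save('c.npy',c)
for p in [(15,g.x[1]-135,30),(0,-45,30)]: print(c2w(c,[p]))
E
python3 fit.py
```

```text
[0.52221397 0.02712202 0.04369656] [[ 0.5 -0.4]
 [ 0.4 -0.3]
 [ 2.   0.3]
 [-2.6  0.4]
 [-0.6  0.2]
 [ 0.9  0.9]
 [-0.6 -1.6]
 [-1.2 -0.4]
 [ 0.6  1.5]
 [ 0.2 -1.3]]
[  0.58367846 -68.05507277] [[-0.2  0.4]
 [-1.3  0.8]
 [-0.5  1. ]
 [ 0.  -1.6]
 [-3.2  0.1]
 [-2.  -1.7]
 [-2.2  1. ]
 [-1.6 -3. ]
 [ 1.9  6.9]
 [ 3.9  5.9]]
[[ 0.54606964 -0.17508399  0.03      ]]
[[ 0.52417969 -0.01783503  0.03      ]]
```

```bash
cat > go.py <<'E'
import sys
from h import *
from bench import robot
c=np.load('c.npy');o=robot.get_obs()
Rt=R.from_euler('xyz',o["ee_rot"]);p=o["tool_pos"]
q=R.from_euler('z',-c[2]).apply(p-[c[0],c[1],0])*1000
print('t',o["time"],'chute',q.round(1),'yawerr',o["ee_rot"][2]-c[2]-np.pi/2,'w',o["width"],'F',R.from_euler('z',-c[2]).apply(o["wrist_force"]).round(1))
if len(sys.argv)>1:
    w=c2w(c,[[float(a) for a in sys.argv[1:4]]])[0]
    print('target',w,'shares',(Rt.inv().apply(w-p)/.15).round(3))
E
python3 go.py -14 -190 150
```

```text
t 0.1 chute [-420.7 -544.2  218.4] yawerr -1.3837195265082178 w 0.0940103000716345 F [0.2 0.4 0.7]
target [ 0.51652704 -0.16330818  0.15      ] shares [ 3.103 -1.815  0.46 ]
```

Emit:
carry_out:
  motion: "0.25 -0.15 0 0;0.5 -0.3 0 0;0.75 -0.45 0 0;1 -0.6 0 0;1 -0.6 0 0;1 -0.6 0 0;1 -0.6 0 0;1 -0.6 0 0"
  grip: 0.213

```text
time: 0.9
tool_pos: [0.2503, -0.4143, 0.2192]
ee_rot: [-3.141, 0.0, 0.229]
wrist_force: [-0.3, 0.4, 0.4]
width: 0.0571
finger_force: 0.0
```

Emit:
carry_out:
  motion: "0.25 -0.15 0 0;0.5 -0.3 0 0;0.75 -0.45 0 0;1 -0.6 0 0;1 -0.6 0 0;1 -0.6 0 0;1 -0.6 0 0;1 -0.6 0 0"

```text
time: 1.7
tool_pos: [0.3757, -0.2929, 0.2194]
ee_rot: [3.141, 0.0, 0.228]
wrist_force: [-1.2, -0.6, -0.1]
width: 0.057
finger_force: 0.0
```

Emit:
carry_out:
  motion: "0.15 -0.1 0 -0.045;0.3 -0.2 0 -0.09;0.45 -0.3 0 -0.135;0.6 -0.4 0 -0.18;0.75 -0.5 0 -0.225;0.9 -0.6 0 -0.27;1 -0.6 0 -0.315;1 -0.6 0 -0.36"

```text
time: 2.5
tool_pos: [0.503, -0.1701, 0.2191]
ee_rot: [-3.142, -0.0, 1.367]
wrist_force: [0.5, 0.0, -0.2]
width: 0.0571
finger_force: 0.0
```

```bash
python3 go.py -14 -190 120
```

```text
t 2.5 chute [ -27.8 -196.2  219.1] yawerr -0.24706069856427026 w 0.057062417893505184 F [ 0.5  0.  -0.2]
target [ 0.51652704 -0.16330818  0.12      ] shares [0.062 0.079 0.66 ]
```

Emit:
carry_out:
  motion: "0.03 0.04 0.1 -0.04;0.06 0.08 0.2 -0.079;0.06 0.08 0.35 -0.079;0.06 0.08 0.5 -0.079;0.06 0.08 0.66 -0.079;0.06 0.08 0.66 -0.079;0.06 0.08 0.66 -0.079;0.06 0.08 0.66 -0.079"

```text
time: 3.3
tool_pos: [0.5165, -0.1644, 0.1223]
ee_rot: [3.139, 0.001, 1.609]
wrist_force: [-0.4, -0.6, -0.8]
width: 0.0571
finger_force: 0.0
```

```bash
python3 go.py -14 -190 38; python3 - <<'E'
from h import *
from bench import robot,snapshot
o=robot.get_obs();s=snapshot("wrist")
T=np.eye(4);T[:3,:3]=R.from_euler('xyz',o["ee_rot"]).as_matrix();T[:3,3]=o["tool_pos"];T=T@s["hand_eye"]
c=np.load('c.npy')
n=["plateRearL","plateRearR","boxrearR","bar-200","bar-50","lip"]
q=proj(s,c2w(c,[(-27,-168,45),(3,-168,45),(27,-113,30),(42,-200,48),(42,-50,48),(-30,-150,12)]),T)
im=s["image"][:,:,::-1].copy()
for a in q: cv2.drawMarker(im,tuple(int(v) for v in a.round()),(0,255,0),1,8)
print(dict(zip(n,q.round())))
cv2.imwrite('pics/w1.png',cv2.resize(im,(800,600)))
s=snapshot("side");cv2.imwrite('pics/s2.png',cv2.resize(s["image"][150:384,200:512,::-1],(800,600)))
E
```

```text
t 3.3 chute [ -14.1 -191.1  122.3] yawerr -0.005608159500831267 w 0.057064025974198025 F [-0.4 -0.6 -0.8]
target [ 0.51652704 -0.16330818  0.038     ] shares [ 0.008 -0.001  0.562]
{'plateRearL': array([233., 179.]), 'plateRearR': array([269., 178.]), 'boxrearR': array([298., 110.]), 'bar-200': array([314., 215.]), 'bar-50': array([325.,  20.]), 'lip': array([231., 151.])}
```

View pics/w1.png

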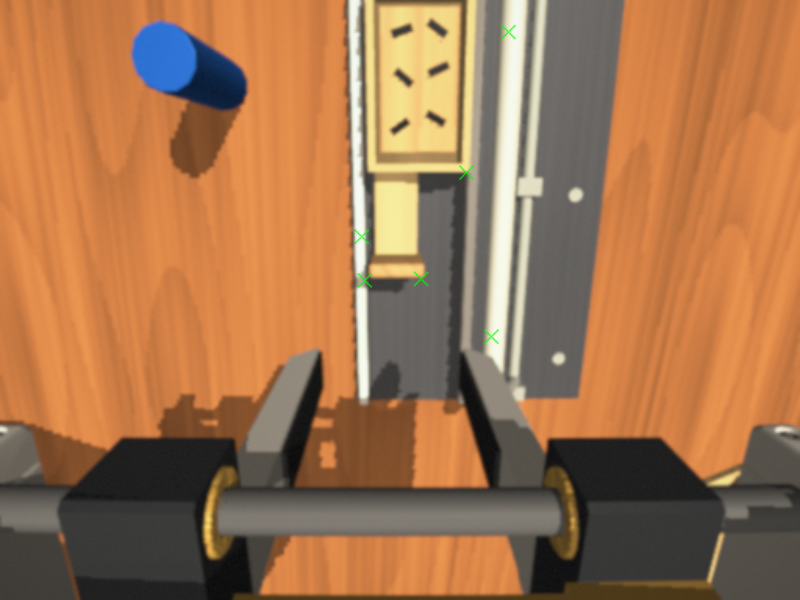

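View pics/s2.png

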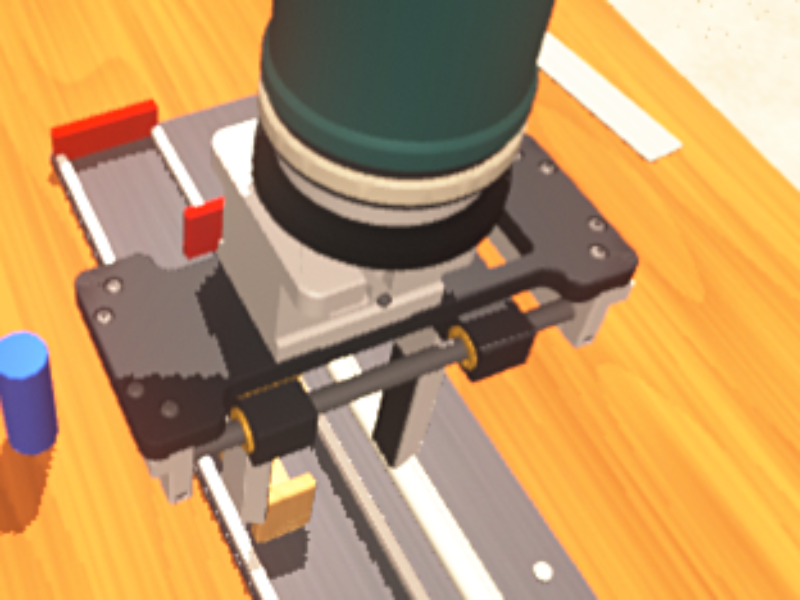

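The wrist view shows the plate's rear edge at (370–425, 278) and the bar at (497,336). That puts them about 2–3 mm further +x than my estimate, so it is good enough. The side view shows the fingers behind the plate, about to go down on the channel side of the bar. I'll descend with a slightly larger margin.

Emit:
carry_out:
  motion: "0 -0.02 0.1 0;0 -0.02 0.2 0;0 -0.02 0.3 0;0 -0.02 0.4 0;0 -0.02 0.48 0;0 -0.02 0.56 0;0 -0.02 0.56 0;0 -0.02 0.56 0"

```text
time: 4.2
tool_pos: [0.5127, -0.1635, 0.0363]
ee_rot: [-3.141, -0.0, 1.61]
wrist_force: [-0.2, -0.3, 0.1]
width: 0.0563
finger_force: 0.0
```

```bash
python3 go.py 24 -190 38
```

```text
t 4.2 chute [ -17.8 -190.    36.3] yawerr -0.0045961409235573125 w 0.056348886738887695 F [-0.2 -0.3  0.1]
target [ 0.55449076 -0.16164823  0.038     ] shares [ 0.001  0.279 -0.011]
```

Emit:
carry_out:
  motion: "0 0.05 0 0;0 0.09 0 0;0 0.13 0 0;0 0.17 0 0;0 0.21 0 0;0 0.25 0 0;0 0.285 0 0;0 0.285 0 0"

```text
time: 5.0
tool_pos: [0.5562, -0.1619, 0.0368]
ee_rot: [3.141, 0.001, 1.61]
wrist_force: [-4.0, -0.7, 3.2]
width: 0.057
finger_force: 1.9
```

```bash
python3 go.py 24 -45 38; python3 - <<'E'
from h import *
from bench import robot,snapshot
im=np.vstack([snapshot("side")["image"][170:384,200:512],snapshot("wrist")["image"][:260,100:412]])[:,:,::-1]
cv2.imwrite('pics/o3.png',cv2.resize(im,(395,600)))
E
```

```text
t 5.0 chute [  25.7 -190.4   36.8] yawerr -0.004258762222835388 w 0.05702637415072441 F [-4.1 -0.6  3.2]
target [ 0.54815678 -0.01678664  0.038     ] shares [ 0.969 -0.016 -0.009]
```

View pics/o3.png

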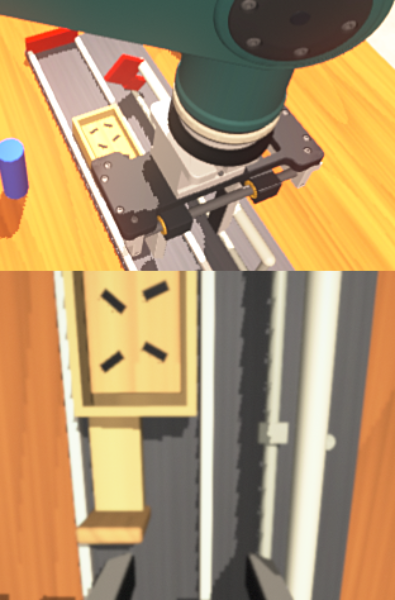

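The gate is open, with 4 N at the finger, and the left finger is lined up behind the push plate. Now I push.

Emit:
carry_out:
  motion: "0.05 0 0 0;0.1 0 0 0;0.15 0 0 0;0.2 0 0 0;0.25 0 0 0;0.3 0 0 0;0.35 0 0 0;0.4 0 0 0"

```text
time: 5.9
tool_pos: [0.5521, -0.1025, 0.0358]
ee_rot: [-3.14, 0.003, 1.61]
wrist_force: [-4.5, -6.3, -0.6]
width: 0.0572
finger_force: 3.2
```

Emit:
carry_out:
  motion: "0.05 0 0 0;0.1 0 0 0;0.15 0 0 0;0.2 0 0 0;0.25 0 0 0;0.3 0 0 0;0.35 0 0 0;0.4 0 0 0"

```text
time: 6.7
tool_pos: [0.5496, -0.0426, 0.0358]
ee_rot: [-3.139, 0.003, 1.61]
wrist_force: [-3.6, -6.6, 0.2]
width: 0.057
finger_force: 3.4
```

```bash
python3 go.py 25 -45 38; python3 - <<'E'
from h import *
from bench import robot,snapshot
im=snapshot("side")["image"][150:384,200:512,::-1]
cv2.imwrite('pics/p4.png',cv2.resize(im,(800,600)))
E
```

```text
t 6.7 chute [ 24.3 -70.8  35.8] yawerr -0.004406334681199775 w 0.05698618951238507 F [-3.9 -6.4  0.2]
target [ 0.54915582 -0.01674296  0.038     ] shares [ 0.172  0.004 -0.015]
```

View pics/p4.png

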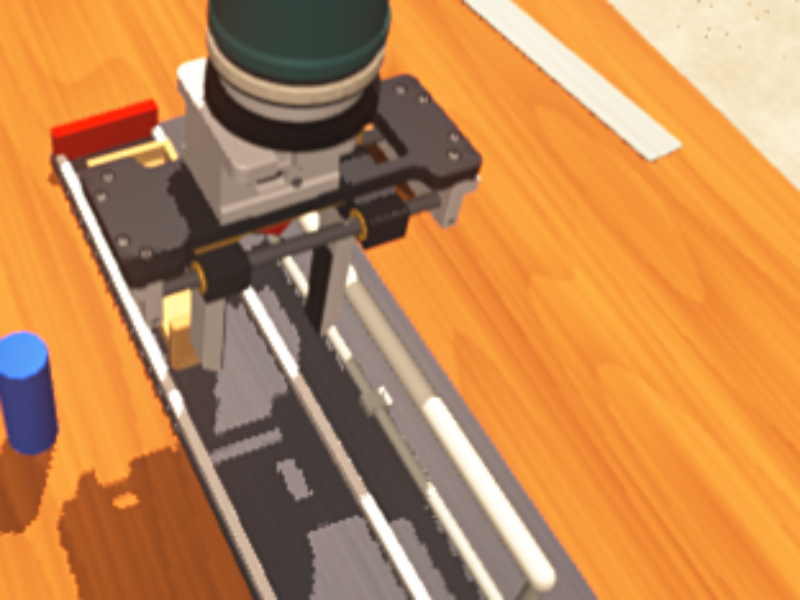

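The side view shows the tray past the open gate, about 25 mm short of the stop. The finger still holds the bar.

Emit:
carry_out:
  motion: "0.03 0 0 0;0.06 0 0 0;0.09 0 0 0;0.11 0 0 0;0.12 0 0 0;0.13 0 0 0;0.14 0 0 0;0.15 0 0 0"

```text
time: 7.55
tool_pos: [0.5486, -0.0204, 0.0358]
ee_rot: [-3.139, 0.003, 1.61]
wrist_force: [-2.8, -6.9, 0.5]
width: 0.0573
finger_force: 3.5
```

```bash
python3 go.py 25 -45 38
```

```text
t 7.55 chute [ 24.3 -48.6  35.8] yawerr -0.00431866812333026 w 0.05732292519049686 F [-3.1 -6.8  0.5]
target [ 0.54915582 -0.01674296  0.038     ] shares [ 0.024  0.004 -0.015]
```

Emit:
carry_out:
  motion: "0.004 0 0 0;0.008 0 0 0;0.012 0 0 0;0.016 0 0 0;0.02 0 0 0;0.024 0 0 0;0.028 0 0 0;0.03 0 0 0"

```text
time: 8.35
tool_pos: [0.5484, -0.0159, 0.0357]
ee_rot: [-3.139, 0.003, 1.61]
wrist_force: [-3.4, -6.6, -0.2]
width: 0.0575
finger_force: 3.5
```

```bash
python3 go.py 25 -45 38
```

```text
t 8.35 chute [ 24.3 -44.2  35.7] yawerr -0.004385746777224808 w 0.057543234972210984 F [-3.7 -6.5 -0.2]
target [ 0.54915582 -0.01674296  0.038     ] shares [-0.006  0.004 -0.015]
```

No contact with the stop yet, since the force is unchanged. I'll push on in small steps until it rises.

Emit:
carry_out:
  motion: "0.004 0 0 0;0.008 0 0 0;0.012 0 0 0;0.016 0 0 0;0.02 0 0 0;0.02 0 0 0;0.02 0 0 0;0.02 0 0 0"

```text
time: 9.15
tool_pos: [0.5485, -0.0152, 0.0358]
ee_rot: [-3.139, 0.007, 1.611]
wrist_force: [-3.8, -10.2, -0.2]
width: 0.057
finger_force: 6.5
```

The force rose to 10 N with the arm nearly stopped, so the tray is home. I'll back off, then let the gate close slowly.

Emit:
carry_out:
  motion: "-0.02 0 0 0;-0.05 0 0 0;-0.1 0 0 0;-0.1 0 0 0;-0.1 0 0 0;-0.1 0 0 0;-0.1 0 0 0;-0.1 0 0 0"

```text
time: 9.95
tool_pos: [0.5497, -0.0264, 0.0359]
ee_rot: [-3.14, -0.0, 1.61]
wrist_force: [-4.8, 1.8, -2.3]
width: 0.0568
finger_force: 1.9
```

Emit:
carry_out:
  motion: "0 -0.03 0 0;0 -0.07 0 0;0 -0.11 0 0;0 -0.15 0 0;0 -0.18 0 0;0 -0.21 0 0;0 -0.24 0 0;0 -0.28 0 0"

```text
time: 10.75
tool_pos: [0.5091, -0.0287, 0.0374]
ee_rot: [3.139, 0.001, 1.61]
wrist_force: [0.3, 0.3, 0.2]
width: 0.0565
finger_force: 0.0
```

Emit:
carry_out:
  motion: "0 0 -0.1 0;0 0 -0.2 0;-0.1 0 -0.4 0;-0.2 0 -0.6 0;-0.4 0 -0.8 0;-0.6 0 -1 0;-0.8 0 -1 0;-1 0 -1 0"

```text
time: 11.55
tool_pos: [0.5151, -0.18, 0.1889]
ee_rot: [3.137, 0.002, 1.61]
wrist_force: [0.0, -0.0, -0.4]
width: 0.0569
finger_force: 0.0
```

```bash
python3 go.py; python3 - <<'E'
from h import *
from bench import robot,snapshot
im=snapshot("side")["image"][150:384,200:512,::-1]
cv2.imwrite('pics/e5.png',cv2.resize(im,(800,600)))
E
```

```text
t 11.55 chute [ -16.2 -206.6  188.9] yawerr -0.004304240227684941 w 0.05685730350497752 F [ 0.  -0.  -0.4]
```

View pics/e5.png

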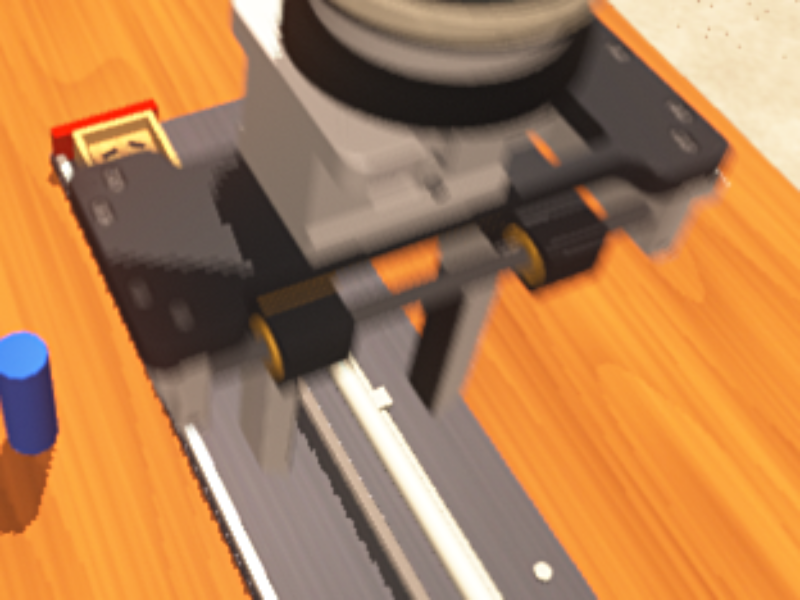

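The tray's nose appears to be against the stop. I'll move the arm aside for one clear look.

Emit:
carry_out:
  motion: "-0.3 0 -0.1 0;-0.6 0 -0.2 0;-0.8 0 -0.3 0;-1 0 -0.3 0;-1 0 -0.3 0;-1 0 -0.3 0;-1 0 -0.3 0;-1 0 -0.3 0"

```text
time: 12.4
tool_pos: [0.5201, -0.3269, 0.2316]
ee_rot: [3.141, -0.0, 1.612]
wrist_force: [0.0, -0.4, 0.1]
width: 0.0569
finger_force: 0.0
```

```bash
python3 - <<'E'
from h import *
from bench import robot,snapshot
c=np.load('c.npy')
a=snapshot("top");b=snapshot("side")
print((proj(a,c2w(c,[(0,108,30),(0,18,30),(-12,-37,45)]))-[200,130]).round(1)*4)
im=np.hstack([a["image"][130:260,200:300],b["image"][170:300,210:310]])[:,:,::-1]
cv2.imwrite('pics/e6.png',cv2.resize(im,None,fx=4,fy=4,interpolation=cv2.INTER_CUBIC))
E
```

```text
[[154.4 343.6]
 [349.6 336. ]
 [474.8 354. ]]
```

View pics/e6.png

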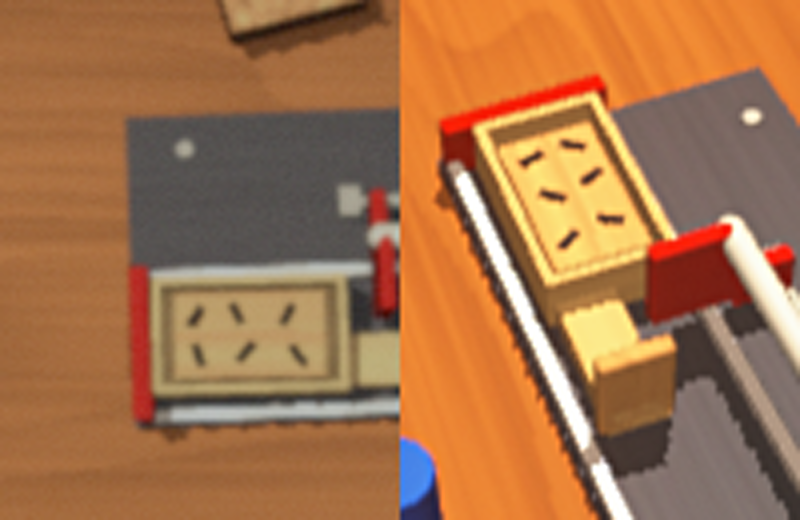

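The tray's nose touches the stop: in the top view the box spans columns 150–350, against 154–350 expected. The gate is shut behind the box and nothing else has moved.

```bash
python3 -c "
from bench import robot
print(robot.close_job())"
```

```text
the job is handed in; nothing more can be done
None
```

The tray is pushed home against the red stop, the gate has swung shut behind it, and the job was handed in at about 12.5 s; no verdict came back, but the last pictures show both in place.

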